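# Stand the bench tablet on its prop leg

### The job

Swing the orange spring leg on the back of the tablet outwards until it snaps over and locks open, then lift the tablet out of its wooden dock and set it down gently in the middle of the grey mat, so that it stands by itself on its lower edge and the leg, square to the mat, with the screen facing the mat's orange stripe. Never let the tablet fall over, and leave the caliper, file, sketchbook and steel block alone.

Things in the scene. Friction and masses are not known exactly. Their poses are not given: they have to be found in the camera images.
- tablet: Dark tablet 190 wide (y) x 140 high (z) x 14 mm thick (x), 0.4 to 0.65 kg. Origin: middle of lower edge, mid-thickness; z up to the top edge, screen faces own -x, back +x. Starts upright in the dock. Pinch the top edge across its thickness: back is bare for |y| under 45 mm. With the leg open it stands on a flat surface leaning back (top to +x) 0.39 rad, foot 85 mm behind the lower edge.
- leg (a joint): Prop leg angle, rad: 0 folded on the tablet's back, 0.75 open at its stop. Hinge along the tablet's y at x 11, z 115 mm; opening swings the lower end off the back (+x). Over-centre spring, dead point 0.40: below it the leg snaps shut, above it snaps open and is held at the stop. Pushing the tab takes about 4 N at first, less near the dead point.
- leg_tab (a point): Centre of the leg's orange side tab, beyond the tablet's own -y side (right, seen from the screen). 6 mm thick, 24 along the leg, spans tablet y -97 to -137 mm (tablet's side is at -95, dock's end at -110). Folded: tablet x 11, z 60 mm; 55 mm from the hinge. Push it towards +x with shut fingers lowered beside the tablet on the screen side, or pinch it.
- leg_foot (a point): Centre of the leg's foot, a rubber bar 8 mm in diameter, 124 mm long along the tablet's y, 108 mm from the hinge. The leg is a U: this bar and two arms 14 mm wide, 5 mm thick, at tablet y +54 and -54 mm, each on its own short hinge; nothing lies between them above the bar. A small steel spring strut sits at y +78 mm.
- dock: Dark wooden dock fixed to the bench, 100 deep x 220 mm wide (y). Origin on the bench below the slot's middle; x runs from screen to back of the tablet in it. Slot upright, 16 mm wide, floor 12 mm and walls 40 mm above the bench; back wall open for |y| under 74 mm so that the leg can swing. Lift the tablet straight up, over 28 mm, to clear it.
- mat: Grey bench mat fixed to the bench, 240 (x) x 280 (y) x 3 mm thick, origin at the centre of its underside. Orange stripe along its -x edge (on the robot's side).
- stripe (a point): Middle of the mat's orange stripe, 111 mm from the mat's centre towards its -x, on its top.
- caliper: Digital caliper lying flat, 200 long x 50 wide x 12 mm high, loose; leave alone. Origin under the display.
- file: Hand file with a black handle lying flat, 280 long x 28 wide x 26 mm high, loose; leave alone. Origin at the ferrule, underside.
- sketchbook: Spiral sketchbook lying flat, 160 x 220 x 14 mm, loose; leave alone. Origin under its centre.
- bench_block: Steel bench block on a wooden base, 75 x 75 x 40 mm, loose; leave alone. Origin under its centre.
Things that resemble listed ones, but are neither listed nor needed, are in the scene too. What is shaped like the tablet but blue is not meant.

How it is judged:
By the outcome, as a careful person would: the job done as asked, in the order asked, and still so for the second after the job is handed in, with the robot touching nothing.
It also fails if it takes over 56 s, if anything falls off the work surface, if the arm or the gripper's body presses on something with over 40 N, if the wrist force passes 120 N, or if a joint passes its speed limit or range.

### The arm

A 6-joint arm with a two-finger parallel gripper is mounted at the origin on the work surface. World frame = base frame: x ahead of the robot, y to its left, z up, the work surface at z = 0. Lengths are in mm, angles in rad, forces in N, time in s.
With the tool pointing down it reaches from about 275 to 750 mm from the base axis. Payload 10.2 kg.
Tool frame: the origin (TCP) lies on the front face of the gripper's body, between the roots of the fingers; the fingertips stand 73 mm ahead of it and the grasp point (between the pads) lies 54 mm ahead of it; z points along the fingers, y is the line along which they close (so a half turn about z gives the same grasp; the last joint's range is limited). The gripper opens to 85 mm and grips with 20 to 120 N. Pads are 22 mm wide; open, the fingers measure 114 mm over their backs; the gripper's body (76 mm by 85 mm) begins 54 mm behind the grasp point. The pads swing forward as they close: fully open they stand 13 mm farther back than shut.
Start: joints at [1.055, 0.313, 1.498, -0, 1.331, -0.223], TCP at [151.546, 502.658, 303.894] pointing down, gripper open.
Joint ranges: [-2.94, 2.94], [-0.97, 2.17], [0.19, 2.56], [-1.23, 4.37], [0.02, 3.11], [-2.88, 2.88]. Speed limits (rad/s): [2.39, 2.39, 3.01, 3.14, 3.14, 3.14].

### API

Orientations are given as a unit quaternion [w, x, y, z].
In Python, from rig import * gives the robot as it stands.
- The arm moves only by the tool step_arm, never from a script. Its argument "plan" is a list of rows, each an object with "offset": the shift along the tool's x, y, z in cm, a list of three; "rot": the turn, a rotation vector about the tool's x, y, z in degrees, a list of three; "gripper": the finger opening in cm, from 0 to 8.54. In form: [{"offset": [x, y, z], "rot": [wx, wy, wz], "gripper": gripper}, ...]. A call has 1 to 12 rows; each row is the pose to reach, as a shift and turn from the pose commanded when the call began, along the tool's axes at that moment; what a row does not reach only later rows make up. A row lasts 1/10 s, in which the tool goes at most 50 mm and 8.59 degrees, less where a joint would pass 70% of its speed; a pose out of reach is approached as far as the arm can. A call with a gripper value outside its range is refused whole. The fingers move at their own pace and stop on an object; "squeeze" is the grip in N (left out, the last holds). Time passes only in rows, so rows that repeat a pose let the fingers close. It gives the time, the measured TCP pose, the force, the opening and the grip force at its end, in the units of the state.
- sense(): the state, without advancing time (a new reading comes with each control period).
- capture(name): name is "scene" or "side" or "wrist"; returns a dict with "color" (420x560x3 uint8, red, green, blue), "depth" (420x560 float32, mm along the optical axis (not along the pixel's ray), 0 where there is no reading), "vertical_fov" (degrees; the focal length in pixels is half the picture's height over the tangent of half this angle, whatever the lens; pixels are square), "cx", "cy" (the principal point, pixels), "k1" (the pictures are not rectified: a ray, as slopes to the right and down, at radius r is drawn at 1 + k1 r^2 times it, then the intrinsics apply), "rvec" (rotation vector, rad) and "tvec" (3), from world to camera coordinates, as OpenCV has them; the wrist camera has in their place "mount" (4x4, takes a point from camera to tool coordinates, whose origin is the TCP and whose axes are the flange's). Camera axes: x right, y down, z forward; pixel columns grow to the right and rows downward; lengths in mm; the calibration is good to about 2 mm. A picture is of the moment at which its call begins: read the wrist's pose just before it.
- finish_job(): hands the job in; it is judged then, once.
The state is a dict: "time_s": time; "joints": joint angles; "dq": joint speeds; "tau": joint torques, N m; "eef_pos": TCP position; "ee_rot": TCP orientation; "force": force on the tool from outside, world axes, zero at the start; "wrist_torque": the same for the moment, N m; "grip_width": opening from 0.0 (shut) to 1.0 (fully open); "grip_force": force on a finger pad.
Only numpy, scipy, OpenCV 4.12 (cv2) and the standard library are available. Lean on these libraries where they do the work, as an engineer would, in place of code of your own. Each camera call takes 0.05 s, during which the arm holds its last target. There are 200 camera calls.

## Working session

There is one attempt and no reset: what is moved stays moved. The work goes in short steps, Python scripts to look and compute and a tool call to move; the robot and the scene stay as the last step left them, time stands still between calls to the robot, and variables do not carry over. Pictures are saved under pics/ and viewed, at most 10 in all, crops included, and the job is handed in when it is done.

Besides the shell and the picture viewer there is one more tool, called by a JSON object that holds its "method" and its "body". step_arm: Moves the arm, as the interface text tells. Its arguments: {"type":"object","properties":{"plan":{"type":"array"},"squeeze":{"type":"number"}},"required":["plan"]}

```bash
ls; mkdir -p pics; cat > h.py <<'E'
from rig import *
import numpy as np, cv2
from scipy.spatial.transform import Rotation as R
def K(c):
    f=210/np.tan(np.radians(c["vertical_fov"])/2); return f
def world(c,u,v,s=None,z=None):
    """pixel->world, by depth, or by plane z"""
    f=K(c); xd=np.array([(u-c["cx"])/f,(v-c["cy"])/f]); x=xd.copy()
    for _ in range(20): x=xd/(1+c["k1"]*(x@x))
    ray=np.array([x[0],x[1],1.])
    if "rvec" in c:
        Rw=cv2.Rodrigues(np.array(c["rvec"],float))[0].T; o=-Rw@np.array(c["tvec"],float).ravel()
    else:
        M=np.array(c["mount"]); q=np.array(s["ee_rot"]); Rt=R.from_quat(q[[1,2,3,0]]).as_matrix()
        Rw=Rt@M[:3,:3]; o=Rt@M[:3,3]+np.array(s["eef_pos"])
    d=Rw@ray
    if z is not None: return o+d*(z-o[2])/d[2]
    D=c["depth"][int(round(v)),int(round(u))]; return o+d*D
def save(c,n): cv2.imwrite("pics/"+n,c["color"][:,:,::-1])
E
python3 - <<'E'
from h import *
import pickle
print(sense())
for n in("scene","side"):
    c=capture(n); save(c,n+"0.png"); pickle.dump(c,open(n+"0.pkl","wb"))
E
```

```text
pics
{'time_s': 0.0, 'joints': array([ 1.05463210e+00,  3.13454780e-01,  1.49843733e+00,  2.21489065e-05,
        1.33099746e+00, -2.23429980e-01]), 'dq': array([-0.00033694,  0.00079467, -0.00144443,  0.00036013, -0.00095432,
       -0.00115818]), 'tau': array([ 1.11171932e-03, -4.12283850e+01, -2.59737647e+01, -1.32134919e-04,
        4.27116029e-03, -1.87096282e-05]), 'eef_pos': array([151.43994371, 502.51286589, 303.33247804]), 'ee_rot': array([-2.44397996e-04,  1.45847647e-01,  9.89306850e-01, -6.00733898e-04]), 'force': array([ 0.40987411, -0.54342098, -0.40405226]), 'wrist_torque': array([ 0.01646672, -0.01530966,  0.01527442]), 'grip_force': 0.0, 'grip_width': 1.0010835616731166}
```

View pics/scene0.png

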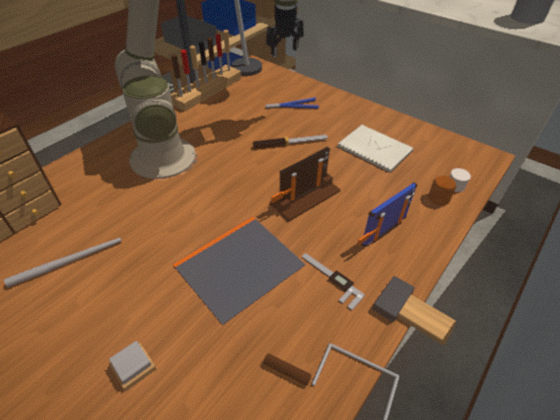

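View pics/side0.png

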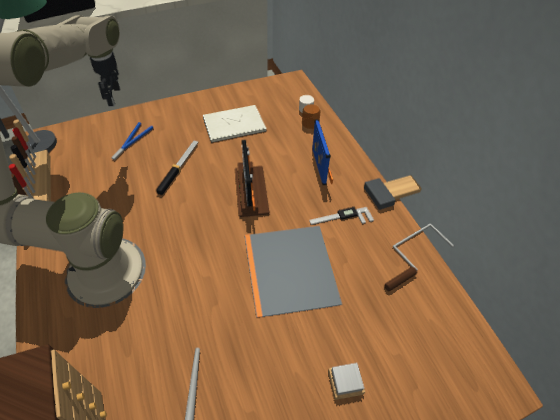

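```bash
python3 - <<'E'
from h import *
import pickle
a=pickle.load(open("scene0.pkl","rb"));b=pickle.load(open("side0.pkl","rb"))
z=lambda im,x,y,w,h,k:cv2.resize(im[y:y+h,x:x+w,::-1],None,fx=k,fy=k,interpolation=cv2.INTER_CUBIC)
l=z(a["color"],260,140,100,90,4); r=z(b["color"],225,130,100,90,4)
l2=z(a["color"],170,215,140,105,2.857142857); r2=z(b["color"],235,215,140,105,2.857142857)
cv2.imwrite("pics/crop.png",cv2.resize(np.vstack([np.hstack([l,r])[:300],np.hstack([l2,r2])[:300]]),(800,600)))
print(l2.shape)
for u,v in[(176,265),(258,221),(303,263),(224,318)]: print(world(a,u,v,z=3).round(1))
for u,v in[(247,234),(323,227),(339,304),(257,314)]: print(world(b,u,v,z=3).round(1))
E
```

```text
(300, 400, 3)
[ 389.4 -290.4    3. ]
[460.4 -25.    3. ]
[659.7 -67.4   3. ]
[ 603.9 -325.8    3. ]
[440.8 -20.8   3. ]
[675.4 -78.    3. ]
[ 604.9 -339.3    3. ]
[ 381.6 -288.     3. ]
```

View pics/crop.png

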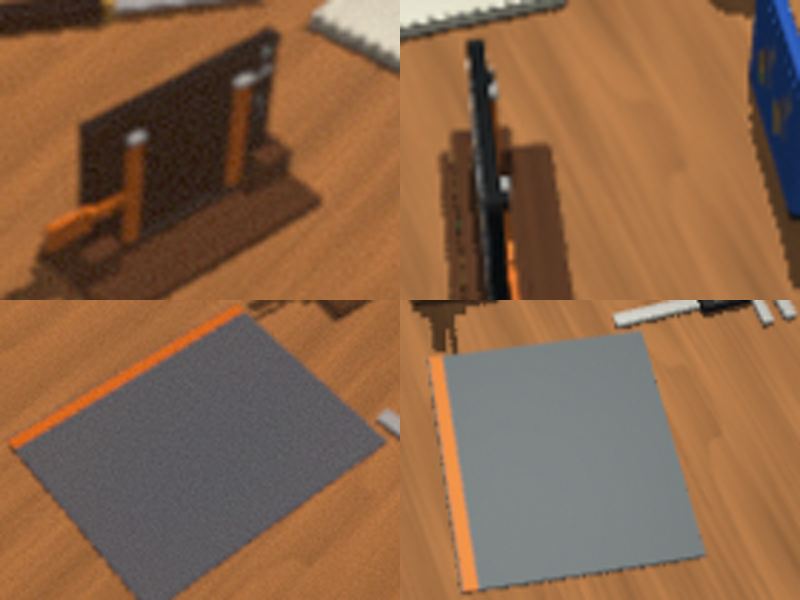

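```bash
cat >> h.py <<'E'
def cloud(c,s=None):
    """world point per pixel (h,w,3), nan without depth; and rays/origin"""
    f=K(c); h,w=c["depth"].shape; v,u=np.mgrid[:h,:w]
    p=cv2.undistortPoints(np.stack([u,v],-1).reshape(-1,1,2).astype(float),np.array([[f,0,c["cx"]],[0,f,c["cy"]],[0,0,1]]),np.array([c["k1"],0,0,0.]))[:,0]
    ray=np.c_[p,np.ones(len(p))]
    if "rvec" in c:
        Rw=cv2.Rodrigues(np.array(c["rvec"],float))[0].T; o=-Rw@np.array(c["tvec"],float).ravel()
    else:
        M=np.array(c["mount"]); q=np.array(s["ee_rot"]); Rt=R.from_quat(q[[1,2,3,0]]).as_matrix()
        Rw=Rt@M[:3,:3]; o=Rt@M[:3,3]+np.array(s["eef_pos"])
    d=ray@Rw.T; D=np.where(c["depth"]>0,c["depth"],np.nan).reshape(-1,1)
    return (o+d*D).reshape(h,w,3),o,d.reshape(h,w,3)
def rect(pts):
    return cv2.minAreaRect(pts.astype(np.float32))
E
python3 - <<'E'
from h import *
import pickle
for n,box in(("scene",(165,305,210,325)),("side",(240,345,222,320))):
    c=pickle.load(open(n+"0.pkl","rb")); P,o,d=cloud(c)
    hsv=cv2.cvtColor(c["color"],cv2.COLOR_RGB2HSV)
    m=np.zeros(hsv.shape[:2],bool); x0,x1,y0,y1=box; m[y0:y1,x0:x1]=1
    g=(hsv[...,1]<70)&m
    g=cv2.morphologyEx(g.astype(np.uint8),cv2.MORPH_OPEN,np.ones((5,5)))>0
    W=(o+d*((3-o[2])/d[...,2])[...,None])
    print(n,"mat",rect(W[g][:,:2]),"depth z",np.nanmedian(P[g][:,2]))
    # tablet region
    Q=P.reshape(-1,3); b=(Q[:,2]>70)&(Q[:,2]<165)&(Q[:,0]>380)&(Q[:,0]<560)&(Q[:,1]>20)&(Q[:,1]<330)
    T=Q[b]; print(len(T),"zmax",np.percentile(T[:,2],[50,99]),rect(T[:,:2]))
    t=T[T[:,2]>140]; print(len(t), rect(t[:,:2]))
    hs=hsv.reshape(-1,3)[b]; dk=hs[:,2]<70; print("dark",dk.sum()); 
    if dk.sum()>20: print(rect(T[dk][:,:2]))
    og=b=(hsv[...,0]<15)&(hsv[...,1]>180)&(P[...,2]>52)&(P[...,2]<80)&(P[...,0]>380)&(P[...,0]<600)&(P[...,1]>0)&(P[...,1]<200)
    print("tab",og.sum(), np.nanmean(P[og],0), rect(P[og][:,:2]) if og.any() else 0)
E
```

```text
scene mat ((529.9866943359375, -182.40074157714844), (279.5028991699219, 222.2064666748047), 78.6326675415039) depth z 3.9517665503254307
1218 zmax [118.73088578 154.40974487] ((500.1463623046875, 134.64691162109375), (227.6835174560547, 24.462366104125977), 75.67303466796875)
313 ((501.0953063964844, 151.49789428710938), (194.5273895263672, 18.719642639160156), 75.96295166015625)
dark 825
((504.11865234375, 147.66943359375), (185.79354858398438, 18.241029739379883), 77.4410171508789)
tab 141 [493.65898975  81.14225737  70.21908565] ((498.7236022949219, 107.88772583007812), (185.7215118408203, 14.285181045532227), 75.48869323730469)
side mat ((529.6427001953125, -183.6089324951172), (281.12774658203125, 222.4777374267578), 78.80888366699219) depth z 3.0156521173992132
391 zmax [144.80174637 155.61509621] ((496.91290283203125, 131.94073486328125), (225.2993621826172, 22.751588821411133), 76.87177276611328)
211 ((496.97723388671875, 149.65460205078125), (190.7509002685547, 14.976165771484375), 76.93917846679688)
dark 264
((500.85693359375, 148.79605102539062), (190.789306640625, 19.2144775390625), 75.42301940917969)
tab 26 [491.30733883  75.97801875  74.23464225] ((498.7665710449219, 105.67745208740234), (187.70277404785156, 4.780447959899902), 75.89722442626953)
```

```bash
cat >> h.py <<'E'
def pose():
    s=sense(); q=np.array(s["ee_rot"]); return s,np.array(s["eef_pos"]),R.from_quat(q[[1,2,3,0]])
def frame(yaw,tilt_x=0,about="x"):
    """tool down, tool y along world yaw (rad)"""
    y=np.array([np.cos(yaw),np.sin(yaw),0]); z=np.array([0,0,-1.]); return R.from_matrix(np.c_[np.cross(y,z),y,z])
def go(p,Rt):
    s,p0,R0=pose(); print("offset cm",(R0.inv().apply(np.array(p)-p0)/10).round(2),"rot deg",np.degrees((R0.inv()*Rt).as_rotvec()).round(2))
E
python3 - <<'E'
from h import *
c=capture("wrist"); print(np.array(c["mount"]).round(3), c["vertical_fov"])
go([495,150,400],frame(np.radians(-13.5)))
E
```

```text
[[-0.0000e+00 -9.4800e-01 -3.1700e-01  8.1938e+01]
 [ 1.0000e+00  0.0000e+00 -1.0000e-03  6.7400e-01]
 [ 1.0000e-03 -3.1700e-01  9.4800e-01 -6.9991e+01]
 [ 0.0000e+00  0.0000e+00  0.0000e+00  1.0000e+00]] 61.59662698362359
offset cm [-43.06 -23.85  -9.64] rot deg [-5.000e-02  3.000e-02  8.672e+01]
```

{"method": "step_arm", "body": {"plan": [{"offset": [-43, -24, -9.5], "rot": [0, 0, 87], "gripper": 0}, {"offset": [-43, -24, -9.5], "rot": [0, 0, 87], "gripper": 0}, {"offset": [-43, -24, -9.5], "rot": [0, 0, 87], "gripper": 0}, {"offset": [-43, -24, -9.5], "rot": [0, 0, 87], "gripper": 0}, {"offset": [-43, -24, -9.5], "rot": [0, 0, 87], "gripper": 0}, {"offset": [-43, -24, -9.5], "rot": [0, 0, 87], "gripper": 0}, {"offset": [-43, -24, -9.5], "rot": [0, 0, 87], "gripper": 0}, {"offset": [-43, -24, -9.5], "rot": [0, 0, 87], "gripper": 0}, {"offset": [-43, -24, -9.5], "rot": [0, 0, 87], "gripper": 0}, {"offset": [-43, -24, -9.5], "rot": [0, 0, 87], "gripper": 0}, {"offset": [-43, -24, -9.5], "rot": [0, 0, 87], "gripper": 0}, {"offset": [-43, -24, -9.5], "rot": [0, 0, 87], "gripper": 0}]}}

```text
time_s: 1.35
eef_pos: [494.3, 148.2, 398.4]
ee_rot: [-0.0, 0.787, 0.617, -0.0]
force: [-0.4, 0.2, -0.2]
grip_width: 0.003
grip_force: 0.0
```

```bash
python3 - <<'E'
from h import *
import pickle
s,p,Rt=pose(); print(s["time_s"],p,np.degrees((Rt.inv()*frame(np.radians(-13.5))).as_rotvec()).round(2), s["joints"].round(2))
c=capture("wrist"); save(c,"w1.png"); pickle.dump((c,s),open("w1.pkl","wb"))
E
```

```text
1.35 [494.29923897 148.1782527  398.36300544] [-0.06  0.01 -0.34] [0.06 0.24 1.34 0.   1.55 0.31]
```

View pics/w1.png

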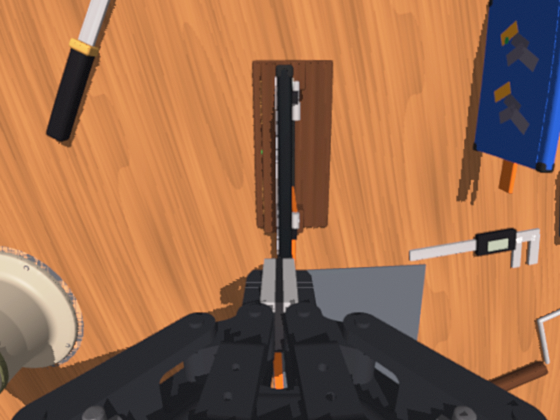

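```bash
python3 - <<'E'
from h import *
import pickle
c,s=pickle.load(open("w1.pkl","rb")); P,o,d=cloud(c,s); P[250:]=np.nan
m=(P[...,2]>143)&(P[...,2]<162); m[:,:200]=0;m[:,350:]=0
print(m.sum(),np.median(P[m][:,2])); 
W=o+d*((152-o[2])/d[...,2])[...,None]
for v in(75,110,150,180,210,240):
    u=np.where(m[v])[0]; u=u[(u>250)&(u<320)]
    print(v,u.min(),u.max(),W[v,u.min(),:2].round(1),W[v,u.max(),:2].round(1),P[v,u][:,2].round(0)[[0,len(u)//2,-1]])
print(rect(W[m][:,:2]))
v=np.where(m[:,285])[0]; print("first row",v.min(),W[v.min(),285].round(1))
# dock top z~40
k=(P[...,2]>35)&(P[...,2]<44); k[:,:240]=0;k[:,345:]=0
print("dock",rect(P[k][:,:2]))
D=P[350:395,270:290]
E
```

```text
2853 151.55550087590262
75 275 292 [513.  239.9] [527.1 236.5] [148. 152. 149.]
110 276 291 [506.8 211.3] [519.5 208.2] [149. 153. 151.]
150 277 291 [499.2 177. ] [511.4 174. ] [150. 153. 150.]
180 277 291 [492.5 150. ] [505.  146.9] [149. 152. 150.]
210 277 291 [485.4 121.4] [498.3 118.3] [149. 153. 148.]
240 278 291 [478.8  91. ] [491.2  88. ] [151. 152. 148.]
((502.243896484375, 163.486328125), (171.5025634765625, 14.57513427734375), 76.60485076904297)
first row 64 [523.4 246.5 152. ]
dock ((500.0867919921875, 153.92295837402344), (210.43971252441406, 52.542415618896484), 76.47565460205078)
```

```bash
cat >> h.py <<'E'
YT=np.radians(-13.45); e=np.array([np.cos(YT),np.sin(YT),0]); n=np.array([-np.sin(YT),np.cos(YT),0]); Tb=np.array([500,154,12.])
def push(x,y,z,tilt=30):
    """tip at tablet coords (z world)"""
    Rt=frame(YT)*R.from_euler("y",-tilt,degrees=True)   # tool x=+n
    zt=Rt.apply([0,0,1]); tip=Tb*[1,1,0]+e*x+n*y+[0,0,z]
    return tip-73*zt,Rt
E
python3 - <<'E'
from h import *
for s in(1,-1):
    p,Rt=push(-22,-120,130,30*s); print(s,Rt.apply([0,0,1]).round(2)); go(p,Rt)
p,Rt=push(-22,-120,58); p1,_=push(26,-120,58)
print(Rt.inv().apply(p-push(-22,-120,130)[0]),p)
E
```

```text
1 [-0.12 -0.49 -0.87]
offset cm [-7.72 -1.64 20.53] rot deg [ -0.13 -30.    -0.24]
-1 [ 0.12  0.49 -0.87]
offset cm [-15.02  -1.61  20.53] rot deg [ 1.0e-02  3.0e+01 -2.7e-01]
[3.60000000e+01 1.99840144e-15 6.23538291e+01] [459.18156176  77.90725988 121.21985448]
```

{"method": "step_arm", "body": {"plan": [{"offset": [-15, -1.6, 10], "rot": [0, 30, 0], "gripper": 0}, {"offset": [-15, -1.6, 10], "rot": [0, 30, 0], "gripper": 0}, {"offset": [-15, -1.6, 10], "rot": [0, 30, 0], "gripper": 0}, {"offset": [-15, -1.6, 10], "rot": [0, 30, 0], "gripper": 0}, {"offset": [-15, -1.6, 20.5], "rot": [0, 30, 0], "gripper": 0}, {"offset": [-15, -1.6, 20.5], "rot": [0, 30, 0], "gripper": 0}, {"offset": [-15, -1.6, 20.5], "rot": [0, 30, 0], "gripper": 0}, {"offset": [-15, -1.6, 24], "rot": [0, 30, 0], "gripper": 0}, {"offset": [-15, -1.6, 27.7], "rot": [0, 30, 0], "gripper": 0}, {"offset": [-15, -1.6, 27.7], "rot": [0, 30, 0], "gripper": 0}, {"offset": [-15, -1.6, 27.7], "rot": [0, 30, 0], "gripper": 0}]}}

```text
time_s: 2.5
eef_pos: [443.4, 7.4, 123.8]
ee_rot: [-0.159, 0.759, 0.597, 0.204]
force: [0.3, -0.9, 0.6]
grip_width: 0.002
grip_force: 0.0
```

```bash
python3 - <<'E'
from h import *
go(*push(-22,-120,58)); print(sense()["force"])
z=lambda c,x,y,w,h,k:cv2.resize(c["color"][y:y+h,x:x+w,::-1],None,fx=k,fy=k,interpolation=cv2.INTER_CUBIC)
cv2.imwrite("pics/p1.png",np.hstack([z(capture("scene"),240,110,120,120,3),z(capture("side"),190,110,120,120,3)]))
E
```

```text
offset cm [ 6.13 -0.14  3.84] rot deg [  0.09 -60.02  -0.25]
[ 0.25717692 -0.89209039  0.55550319]
```

View pics/p1.png

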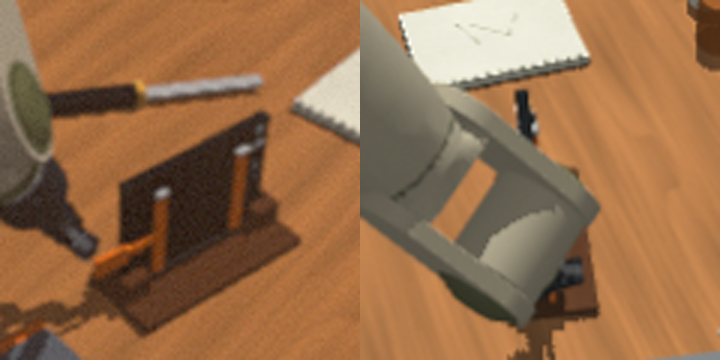

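{"method": "step_arm", "body": {"plan": [{"offset": [0, 0.5, 0], "rot": [0, 0, 0], "gripper": 0}, {"offset": [0, 1, 0], "rot": [0, 0, 0], "gripper": 0}, {"offset": [0, 1.5, 0], "rot": [0, 0, 0], "gripper": 0}, {"offset": [0, 2, 0], "rot": [0, 0, 0], "gripper": 0}, {"offset": [0, 2.4, 0], "rot": [0, 0, 0], "gripper": 0}, {"offset": [0, 2.8, 0], "rot": [0, 0, 0], "gripper": 0}]}}

```text
time_s: 3.2
eef_pos: [469.8, 0.3, 121.6]
ee_rot: [-0.16, 0.76, 0.596, 0.203]
force: [-3.5, 0.4, -0.5]
grip_width: 0.004
grip_force: 1.8
```

{"method": "step_arm", "body": {"plan": [{"offset": [0, 0.4, 0], "rot": [0, 0, 0], "gripper": 0}, {"offset": [0, 0.8, 0], "rot": [0, 0, 0], "gripper": 0}, {"offset": [0, 1.2, 0], "rot": [0, 0, 0], "gripper": 0}]}}

```text
time_s: 3.5
eef_pos: [482.2, -2.9, 122.0]
ee_rot: [-0.159, 0.76, 0.596, 0.204]
force: [0.2, -0.4, 0.0]
grip_width: -0.001
grip_force: 0.0
```

{"method": "step_arm", "body": {"plan": [{"offset": [0, 0.4, 0], "rot": [0, 0, 0], "gripper": 0}, {"offset": [0, 0.8, 0], "rot": [0, 0, 0], "gripper": 0}, {"offset": [0, 0.8, 0], "rot": [0, 0, 0], "gripper": 0}]}}

```text
time_s: 3.8
eef_pos: [489.9, -4.8, 121.9]
ee_rot: [-0.159, 0.76, 0.596, 0.204]
force: [0.4, -0.3, -0.1]
grip_width: -0.003
grip_force: 0.0
```

```bash
sed -i 's/tilt=30/tilt=-30/' h.py; python3 - <<'E'
from h import *
go(*push(26,-120,58)); print(sense()["force"])
z=lambda c,x,y,w,h,k:cv2.resize(c["color"][y:y+h,x:x+w,::-1],None,fx=k,fy=k,interpolation=cv2.INTER_CUBIC)
cv2.imwrite("pics/p2.png",np.hstack([z(capture("scene"),240,110,120,120,3),z(capture("side"),190,110,120,120,3)]))
E
```

```text
offset cm [-0.01 -0.11  0.08] rot deg [ 0.21  0.01 -0.27]
[ 0.4179017  -0.26121439 -0.05244688]
```

View pics/p2.png

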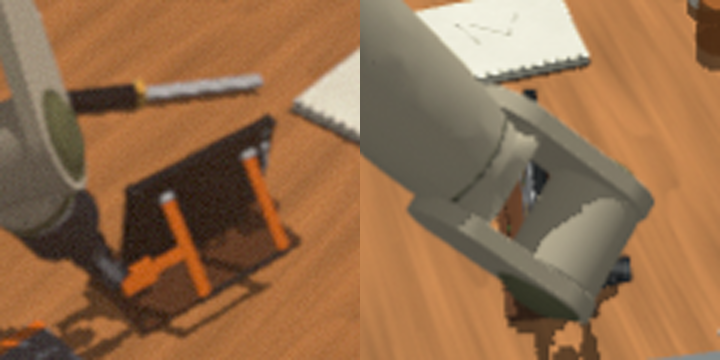

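{"method": "step_arm", "body": {"plan": [{"offset": [0, -2.5, 0], "rot": [0, 0, 0], "gripper": 0}, {"offset": [0, -4.8, 0], "rot": [0, 0, 0], "gripper": 0}, {"offset": [-2, -4.8, -4], "rot": [0, 0, 0], "gripper": 0}, {"offset": [-4, -4.8, -8], "rot": [0, 0, 0], "gripper": 0}, {"offset": [-6, -4.8, -12], "rot": [0, 0, 0], "gripper": 4}, {"offset": [-8, -4.8, -15], "rot": [0, 0, 0], "gripper": 4}, {"offset": [-8, -4.8, -15], "rot": [0, 0, 0], "gripper": 4}]}}

```text
time_s: 4.6
eef_pos: [408.4, -136.5, 213.6]
ee_rot: [-0.157, 0.761, 0.595, 0.204]
force: [0.2, 0.5, -0.1]
grip_width: 0.468
grip_force: 0.0
```

```bash
python3 - <<'E'
from h import *
go(Tb*[1,1,0]+[0,0,290],frame(YT)); print(sense()["eef_pos"])
E
```

```text
offset cm [30.17  1.89  8.5 ] rot deg [  0.37 -29.83  -0.48]
[ 408.4474345  -136.54363309  213.57603114]
```

{"method": "step_arm", "body": {"plan": [{"offset": [0, 0, -5], "rot": [0, -8, 0], "gripper": 4}, {"offset": [30.2, 1.9, 8.5], "rot": [0, -29.8, 0], "gripper": 4}, {"offset": [30.2, 1.9, 8.5], "rot": [0.4, -29.8, -0.5], "gripper": 4}, {"offset": [30.2, 1.9, 8.5], "rot": [0.4, -29.8, -0.5], "gripper": 4}, {"offset": [30.2, 1.9, 8.5], "rot": [0.4, -29.8, -0.5], "gripper": 4}, {"offset": [30.2, 1.9, 8.5], "rot": [0.4, -29.8, -0.5], "gripper": 4}, {"offset": [30.2, 1.9, 8.5], "rot": [0.4, -29.8, -0.5], "gripper": 4}, {"offset": [30.2, 1.9, 8.5], "rot": [0.4, -29.8, -0.5], "gripper": 4}, {"offset": [30.2, 1.9, 8.5], "rot": [0.4, -29.8, -0.5], "gripper": 4}, {"offset": [30.2, 1.9, 8.5], "rot": [0.4, -29.8, -0.5], "gripper": 4}, {"offset": [30.2, 1.9, 8.5], "rot": [0.4, -29.8, -0.5], "gripper": 4}]}}

```text
time_s: 5.7
eef_pos: [498.8, 157.1, 288.7]
ee_rot: [-0.003, 0.784, 0.621, -0.0]
force: [0.3, -0.9, 0.4]
grip_width: 0.466
grip_force: 0.0
```

```bash
python3 - <<'E'
from h import *
import pickle
s,p,Rt=pose(); c=capture("wrist"); save(c,"w2.png")
go(Tb*[1,1,0]+[0,0,184],frame(YT)); print(p)
P,o,d=cloud(c,s); m=(P[...,2]>140)&(P[...,2]<160)&(np.linalg.norm(P[...,:2]-Tb[:2],axis=-1)<110)
W=o+d*((152-o[2])/d[...,2])[...,None]
r=W[m]-Tb; r=r[(abs(r@e)<14)&(r@n>20)]
print(len(r),rect(np.c_[r@e,r@n]))
E
```

```text
offset cm [-0.28  0.23 10.49] rot deg [-0.29 -0.19  0.2 ]
[498.78001145 157.07268608 288.69912039]
2955 ((7.239479064941406, 57.96951675415039), (75.09178161621094, 13.515249252319336), 89.99520111083984)
```

View pics/w2.png

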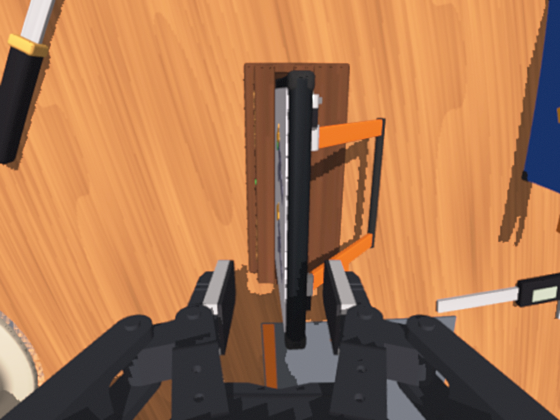

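{"method": "step_arm", "body": {"plan": [{"offset": [-0.3, 0.5, 3], "rot": [-0.3, -0.2, 0.2], "gripper": 5}, {"offset": [-0.3, 0.5, 6], "rot": [-0.3, -0.2, 0.2], "gripper": 5}, {"offset": [-0.3, 0.5, 8.5], "rot": [-0.3, -0.2, 0.2], "gripper": 5}, {"offset": [-0.3, 0.5, 10.5], "rot": [-0.3, -0.2, 0.2], "gripper": 5}, {"offset": [-0.3, 0.5, 10.5], "rot": [-0.3, -0.2, 0.2], "gripper": 3}, {"offset": [-0.3, 0.5, 10.5], "rot": [-0.3, -0.2, 0.2], "gripper": 2}, {"offset": [-0.3, 0.5, 10.5], "rot": [-0.3, -0.2, 0.2], "gripper": 1.6}, {"offset": [-0.3, 0.5, 10.5], "rot": [-0.3, -0.2, 0.2], "gripper": 1}, {"offset": [-0.3, 0.5, 10.5], "rot": [-0.3, -0.2, 0.2], "gripper": 0.5}, {"offset": [-0.3, 0.5, 10.5], "rot": [-0.3, -0.2, 0.2], "gripper": 0.5}], "squeeze": 60}}

```text
time_s: 6.75
eef_pos: [503.0, 153.9, 185.5]
ee_rot: [0.001, 0.785, 0.62, 0.001]
force: [-4.0, -0.7, 6.9]
grip_width: 0.157
grip_force: 59.0
```

```bash
python3 - <<'E'
from h import *
s,p,Rt=pose(); print({k:np.round(s[k],2) for k in("eef_pos","force","wrist_torque","grip_force","grip_width")}); go(Tb*[1,1,0]+e*2+[0,0,184],frame(YT))
E
```

```text
{'eef_pos': array([502.96, 153.87, 185.49]), 'force': array([-4.02, -0.73,  6.91]), 'wrist_torque': array([-0.08,  0.89, -0.05]), 'grip_force': np.float64(58.95), 'grip_width': np.float64(0.16)}
offset cm [-0.06 -0.09  0.15] rot deg [ 0.08 -0.01  0.05]
```

{"method": "step_arm", "body": {"plan": [{"offset": [0, 0, -0.5], "rot": [0, 0, 0], "gripper": 0.5}, {"offset": [0, 0, -1.2], "rot": [0, 0, 0], "gripper": 0.5}, {"offset": [0, 0, -2], "rot": [0, 0, 0], "gripper": 0.5}, {"offset": [0, 0, -3], "rot": [0, 0, 0], "gripper": 0.5}, {"offset": [0, 0, -4.5], "rot": [0, 0, 0], "gripper": 0.5}, {"offset": [0, 0, -6.5], "rot": [0, 0, 0], "gripper": 0.5}, {"offset": [0, 0, -9], "rot": [0, 0, 0], "gripper": 0.5}, {"offset": [0, 0, -11], "rot": [0, 0, 0], "gripper": 0.5}, {"offset": [0, 0, -12], "rot": [0, 0, 0], "gripper": 0.5}, {"offset": [0, 0, -12], "rot": [0, 0, 0], "gripper": 0.5}]}}

```text
time_s: 7.75
eef_pos: [503.1, 154.0, 305.5]
ee_rot: [0.001, 0.785, 0.62, 0.001]
force: [0.6, 0.2, -6.1]
grip_width: 0.157
grip_force: 58.3
```

```bash
python3 - <<'E'
from h import *
s,p,Rt=pose(); print({k:np.round(s[k],2) for k in("eef_pos","force","wrist_torque","grip_force","grip_width")})
c=capture("scene"); cv2.imwrite("pics/l1.png",cv2.resize(c["color"][80:230,230:380,::-1],None,fx=3.5,fy=3.5)); 
P,o,d=cloud(c); hsv=cv2.cvtColor(c["color"],cv2.COLOR_RGB2HSV)
# tablet back plane in tool coords: project back to tablet frame
r=P-p; x=r@Rt.as_matrix()   # tool coords
m=(x[...,2]>60)&(x[...,2]<185)&(abs(x[...,0])<40)&(abs(x[...,1])<30)
q=x[m]; print(len(q)); A=np.c_[q[:,0],q[:,2],np.ones(len(q))]; k=np.linalg.lstsq(A,q[:,1],rcond=None)[0]; print("back y=a x+b z+c",k, np.std(A@k-q[:,1]), q[:,2].min(),q[:,2].max())
E
```

```text
{'eef_pos': array([503.14, 153.99, 305.46]), 'force': array([ 0.58,  0.21, -6.15]), 'wrist_torque': array([ 0.04, -0.03, -0.03]), 'grip_force': np.float64(58.35), 'grip_width': np.float64(0.16)}
463
back y=a x+b z+c [ 0.01831427 -0.0396814   9.46740898] 2.1873144187670497 60.10756221650514 174.1700976075165
```

View pics/l1.png

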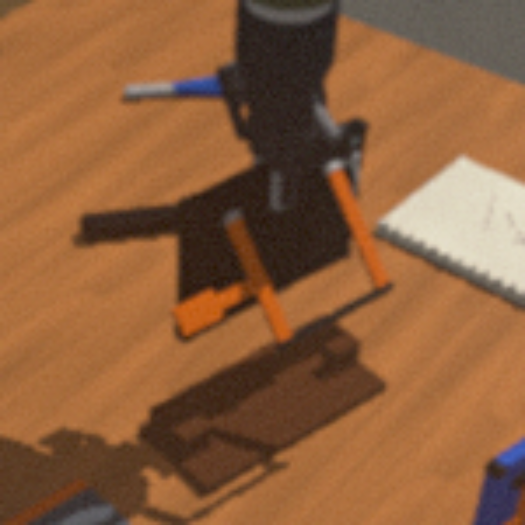

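```bash
cat >> h.py <<'E'
YM=np.radians(-11.3); em=np.array([np.cos(YM),np.sin(YM),0]); nm=np.array([-np.sin(YM),np.cos(YM),0]); Mc=np.array([521,-181.2,3.])
def place(h,lean=0.37,x=-40):
    Rt=frame(YM)*R.from_rotvec([-lean,0,0]); zt=Rt.apply([0,0,1])
    return Mc+em*x+[0,0,2.7+h]-173.5*zt,Rt
E
python3 - <<'E'
from h import *
p,Rt=place(60); print(p,Rt.apply([0,0,1])); go(p,Rt)
E
```

```text
[ 420.25137791 -161.06843878  227.45879446] [ 0.35460539 -0.07085715 -0.93232735]
offset cm [-32.56  -0.74   7.66] rot deg [-21.14   0.38  -2.07]
```

```bash
sed -i 's/\[-lean,0,0\]/[lean,0,0]/' h.py; python3 - <<'E'
from h import *
p,Rt=place(60); print(p,Rt.apply([0,0,1])); go(p,Rt)
E
```

```text
[ 543.2994494  -185.65586968  227.45879446] [-0.35460539  0.07085715 -0.93232735]
offset cm [-32.1   11.8    7.67] rot deg [21.25 -0.39 -2.07]
```

{"method": "step_arm", "body": {"plan": [{"offset": [-1, 0.3, 0], "rot": [0, 0, 0], "gripper": 0.5}, {"offset": [-3, 1, 0], "rot": [1, 0, 0], "gripper": 0.5}, {"offset": [-6, 2, 0], "rot": [3, 0, 0], "gripper": 0.5}, {"offset": [-9.5, 3.5, 0], "rot": [6, 0, 0], "gripper": 0.5}, {"offset": [-13, 5, 0.5], "rot": [9, 0, -1], "gripper": 0.5}, {"offset": [-17, 6.5, 1.5], "rot": [12, 0, -1], "gripper": 0.5}, {"offset": [-21, 8, 3], "rot": [15, 0, -1], "gripper": 0.5}, {"offset": [-25, 9.4, 4.5], "rot": [18, -0.4, -2], "gripper": 0.5}, {"offset": [-28.5, 10.6, 6], "rot": [20, -0.4, -2], "gripper": 0.5}, {"offset": [-31, 11.4, 7], "rot": [21.2, -0.4, -2.1], "gripper": 0.5}, {"offset": [-32.1, 11.8, 7.7], "rot": [21.2, -0.4, -2.1], "gripper": 0.5}, {"offset": [-32.1, 11.8, 7.7], "rot": [21.2, -0.4, -2.1], "gripper": 0.5}]}}

```text
time_s: 9.0
eef_pos: [542.9, -187.0, 225.3]
ee_rot: [-0.143, 0.76, 0.623, -0.117]
force: [0.2, 0.6, -5.6]
grip_width: 0.158
grip_force: 59.4
```

```bash
python3 - <<'E'
from h import *
s,p,Rt=pose(); print({k:np.round(s[k],2) for k in("eef_pos","force","wrist_torque","grip_force","grip_width")})
go(*place(60)); go(*place(10))
for nme in("scene","side"):
    c=capture(nme); P,o,d=cloud(c)
    r=P-p; x=r@Rt.as_matrix(); 
    m=(x[...,2]>85)&(x[...,2]<172)&(abs(x[...,0])<45)&(abs(x[...,1])<22)
    q=x[m]; A=np.c_[q[:,0],q[:,2],np.ones(len(q))]; k=np.linalg.lstsq(A,q[:,1],rcond=None)[0]; print(nme,len(q),k,np.std(A@k-q[:,1]))
    hsv=cv2.cvtColor(c["color"],cv2.COLOR_RGB2HSV)
    # lowest part of tablet / foot in world z and mat coords, mat z check
    L=(abs(x[...,0])<100)&(x[...,1]>25)&(x[...,1]<130)&(x[...,2]>80)&(x[...,2]<230)&(P[...,2]>15)
    print("leg pts",L.sum(), np.nanmin(P[L][:,2]) if L.any() else 0, "tablet min z",np.percentile(P[m][:,2],1) if m.any() else 0)
    cv2.imwrite(f"pics/h_{nme}.png",cv2.resize(c["color"][150:340,150:370,::-1],None,fx=3,fy=3))
E
```

```text
{'eef_pos': array([ 542.91, -187.05,  225.34]), 'force': array([ 0.21,  0.61, -5.63]), 'wrist_torque': array([-0.14, -0.53, -0.07]), 'grip_force': np.float64(59.37), 'grip_width': np.float64(0.16)}
offset cm [ 0.14 -0.07 -0.2 ] rot deg [-0.07 -0.07 -0.07]
offset cm [0.14 1.75 4.46] rot deg [-0.07 -0.07 -0.07]
scene 160 [ 6.52076180e-04 -1.20716927e-02  5.69494227e+00] 0.4420653393751057
leg pts 457 64.59828464791917 tablet min z 66.32011397224038
side 398 [-6.39629439e-04  7.31042992e-04 -1.07381618e+01] 0.8958273843481961
leg pts 165 61.79423094716469 tablet min z 71.59530728119886
```

View pics/h_scene.png

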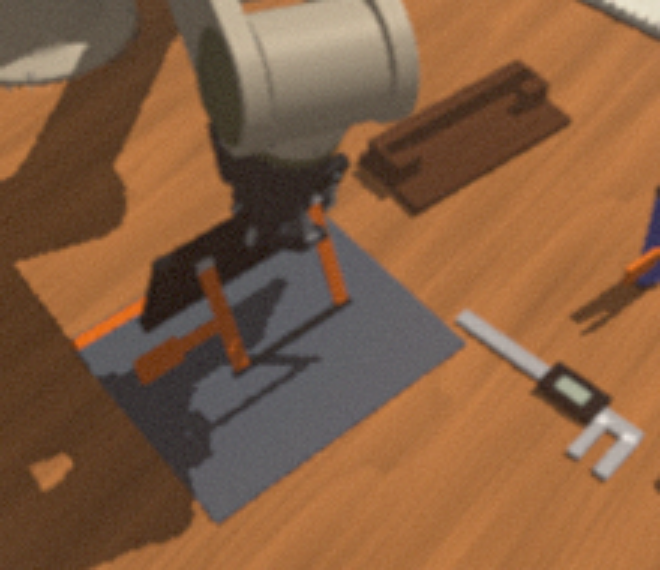

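```bash
python3 - <<'E'
from h import *
go(*place(12,.388)); go(*place(0,.388))
E
```

```text
offset cm [-0.06  2.04  4.46] rot deg [ 1.08 -0.01  0.05]
offset cm [-0.06  2.48  5.58] rot deg [ 1.08 -0.01  0.05]
```

{"method": "step_arm", "body": {"plan": [{"offset": [0, 0.5, 1], "rot": [0.5, 0, 0], "gripper": 0.5}, {"offset": [0, 1.2, 2.5], "rot": [1.1, 0, 0], "gripper": 0.5}, {"offset": [0, 1.8, 3.8], "rot": [1.1, 0, 0], "gripper": 0.5}, {"offset": [0, 2.05, 4.5], "rot": [1.1, 0, 0], "gripper": 0.5}, {"offset": [0, 2.05, 4.5], "rot": [1.1, 0, 0], "gripper": 0.5}, {"offset": [0, 2.05, 4.5], "rot": [1.1, 0, 0], "gripper": 0.5}]}}

```text
time_s: 9.7
eef_pos: [546.3, -186.2, 178.0]
ee_rot: [-0.149, 0.759, 0.622, -0.122]
force: [0.5, 0.6, -5.9]
grip_width: 0.158
grip_force: 59.3
```

```bash
python3 - <<'E'
from h import *
s=sense(); print(s["force"],s["wrist_torque"]); go(*place(12,.388)); go(*place(0,.388))
E
```

```text
[ 0.46384198  0.5908823  -5.94777217] [-0.07723547 -0.57286583  0.00674923]
offset cm [-0.   -0.03 -0.02] rot deg [-0.01  0.02  0.03]
offset cm [-0.    0.43  1.09] rot deg [-0.01  0.02  0.03]
```

{"method": "step_arm", "body": {"plan": [{"offset": [0, 0.11, 0.28], "rot": [0, 0, 0], "gripper": 0.5}, {"offset": [0, 0.22, 0.55], "rot": [0, 0, 0], "gripper": 0.5}, {"offset": [0, 0.31, 0.74], "rot": [0, 0, 0], "gripper": 0.5}, {"offset": [0, 0.35, 0.83], "rot": [0, 0, 0], "gripper": 0.5}, {"offset": [0, 0.35, 0.83], "rot": [0, 0, 0], "gripper": 0.5}]}}

```text
time_s: 10.2
eef_pos: [546.3, -186.3, 168.8]
ee_rot: [-0.149, 0.759, 0.622, -0.123]
force: [0.5, -0.5, -6.1]
grip_width: 0.156
grip_force: 59.4
```

{"method": "step_arm", "body": {"plan": [{"offset": [0, 0.04, 0.09], "rot": [0, 0, 0], "gripper": 0.5}, {"offset": [0, 0.04, 0.09], "rot": [0, 0, 0], "gripper": 0.5}]}}

```text
time_s: 10.4
eef_pos: [546.4, -186.3, 167.8]
ee_rot: [-0.149, 0.759, 0.622, -0.122]
force: [0.7, -0.6, -5.7]
grip_width: 0.156
grip_force: 59.4
```

{"method": "step_arm", "body": {"plan": [{"offset": [0, 0.04, 0.09], "rot": [0, 0, 0], "gripper": 0.5}, {"offset": [0, 0.04, 0.09], "rot": [0, 0, 0], "gripper": 0.5}]}}

```text
time_s: 10.6
eef_pos: [546.4, -186.2, 166.8]
ee_rot: [-0.149, 0.759, 0.622, -0.123]
force: [0.1, -0.3, -6.0]
grip_width: 0.152
grip_force: 59.4
```

```bash
python3 - <<'E'
from h import *
s=sense(); print(s["force"],s["wrist_torque"]); go(*place(0,.388))
E
```

```text
[ 0.13200481 -0.31135181 -6.00741324] [-0.096118   -0.57981402  0.03402334]
offset cm [-0.   -0.    0.05] rot deg [-0.04  0.02  0.03]
```

{"method": "step_arm", "body": {"plan": [{"offset": [0, 0.04, 0.09], "rot": [0, 0, 0], "gripper": 0.5}, {"offset": [0, 0.04, 0.09], "rot": [0, 0, 0], "gripper": 0.5}]}}

```text
time_s: 10.8
eef_pos: [546.4, -186.3, 166.5]
ee_rot: [-0.149, 0.759, 0.622, -0.123]
force: [-1.7, 0.2, 1.0]
grip_width: 0.159
grip_force: 60.1
```

{"method": "step_arm", "body": {"plan": [{"offset": [0, 0.04, 0.09], "rot": [0, 0, 0], "gripper": 0.5}, {"offset": [0, 0.04, 0.09], "rot": [0, 0, 0], "gripper": 0.5}]}}

```text
time_s: 11.0
eef_pos: [546.4, -186.3, 166.5]
ee_rot: [-0.149, 0.759, 0.622, -0.123]
force: [-3.9, 1.0, 7.9]
grip_width: 0.153
grip_force: 61.0
```

```bash
python3 - <<'E'
from h import *
s=sense(); print(s["force"],s["wrist_torque"]); go(*place(0,.388))
E
```

```text
[-3.87952847  1.00390157  7.85826262] [ 0.31181896  0.73947317 -0.04513887]
offset cm [ 0.   -0.02  0.02] rot deg [-0.03  0.04  0.01]
```

{"method": "step_arm", "body": {"plan": [{"offset": [0, -0.12, 0.07], "rot": [-0.5, 0, 0], "gripper": 0.5}, {"offset": [0, -0.12, 0.07], "rot": [-0.5, 0, 0], "gripper": 0.5}]}}

```text
time_s: 11.2
eef_pos: [545.0, -186.1, 166.3]
ee_rot: [-0.145, 0.759, 0.623, -0.12]
force: [-2.9, 1.0, 7.2]
grip_width: 0.157
grip_force: 61.1
```

```bash
python3 - <<'E'
from h import *
s=sense(); print(s["force"],s["wrist_torque"]); go(*place(0,.388))
E
```

```text
[-2.86179204  1.01406791  7.2448331 ] [ 0.36751406  0.70284718 -0.0634698 ]
offset cm [ 0.01  0.11 -0.04] rot deg [0.51 0.05 0.01]
```

{"method": "step_arm", "body": {"plan": [{"offset": [0, -0.12, 0.07], "rot": [-0.5, 0, 0], "gripper": 0.5}, {"offset": [0, -0.12, 0.07], "rot": [-0.5, 0, 0], "gripper": 0.5}]}}

```text
time_s: 11.4
eef_pos: [543.9, -185.9, 166.6]
ee_rot: [-0.142, 0.76, 0.623, -0.117]
force: [-0.1, 0.9, 10.8]
grip_width: 0.156
grip_force: 61.7
```

```bash
python3 - <<'E'
from h import *
s,p,Rt=pose(); print(s["force"],s["wrist_torque"]); go(*place(0,.388))
import cv2
c=capture("side"); P,o,d=cloud(c); x=(P-p)@Rt.as_matrix()
m=(x[...,2]>85)&(x[...,2]<170)&(abs(x[...,0])<90)&(abs(x[...,1])<22)
q=P[m]-Mc; A=np.c_[q@nm,q[:,2],np.ones(len(q))]; y=q@em
for _ in range(3):
    k=np.linalg.lstsq(A,y,rcond=None)[0]; g=abs(A@k-y)<2; A,y=A[g],y[g]
print(k,np.arctan(k[1]),len(y))
E
```

```text
[-0.05930079  0.92581471 10.84897816] [ 0.4838804   0.90857972 -0.08654268]
offset cm [ 0.01  0.22 -0.05] rot deg [1.06 0.06 0.  ]
[-4.42232989e-03  3.88718455e-01 -5.14252665e+01] 0.37074323584689367 647
```

{"method": "step_arm", "body": {"plan": [{"offset": [0, -0.04, -0.09], "rot": [0, 0, 0], "gripper": 0.5}, {"offset": [0, -0.04, -0.09], "rot": [0, 0, 0], "gripper": 0.5}], "squeeze": 30}}

```text
time_s: 11.65
eef_pos: [543.9, -185.9, 166.6]
ee_rot: [-0.142, 0.76, 0.623, -0.117]
force: [-1.2, -0.3, 8.0]
grip_width: 0.155
grip_force: 61.0
```

{"method": "step_arm", "body": {"plan": [{"offset": [0, -0.04, -0.09], "rot": [0, 0, 0], "gripper": 1.6}, {"offset": [0, -0.04, -0.09], "rot": [0, 0, 0], "gripper": 1.8}, {"offset": [0, -0.04, -0.09], "rot": [0, 0, 0], "gripper": 2.2}, {"offset": [0, -0.04, -0.09], "rot": [0, 0, 0], "gripper": 2.8}, {"offset": [0, -0.04, -0.09], "rot": [0, 0, 0], "gripper": 3.4}, {"offset": [0, -0.04, -0.09], "rot": [0, 0, 0], "gripper": 4}, {"offset": [0, -0.04, -0.09], "rot": [0, 0, 0], "gripper": 4}]}}

```text
time_s: 12.35
eef_pos: [543.6, -185.7, 166.5]
ee_rot: [-0.143, 0.76, 0.623, -0.117]
force: [-0.2, 0.2, -0.2]
grip_width: 0.469
grip_force: 0.0
```

```bash
python3 - <<'E'
from h import *
s,p,Rt=pose(); print(s["force"],s["wrist_torque"],s["grip_width"])
for nme in("side","scene"):
    c=capture(nme); P,o,d=cloud(c); x=(P-p)@Rt.as_matrix()
    m=(x[...,2]>85)&(x[...,2]<165)&(abs(x[...,0])<90)&(abs(x[...,1])<25)
    q=P[m]-Mc; A=np.c_[q@nm,q[:,2],np.ones(len(q))]; y=q@em
    for _ in range(3):
        k=np.linalg.lstsq(A,y,rcond=None)[0]; g=abs(A@k-y)<2; A,y=A[g],y[g]
    print(k,np.arctan(k[1]),len(y))
    t=P[(x[...,2]>30)&(x[...,2]<60)&(abs(x[...,0])<110)&(abs(x[...,1])<9)&(x[...,0]>25)]
    if nme=="scene": cv2.imwrite("pics/r.png",cv2.resize(c["color"][150:340,150:370,::-1],None,fx=3,fy=3))
E
```

```text
[-0.16594103  0.22477693 -0.1999167 ] [-0.05782216 -0.12803638  0.04030144] 0.46930298672282533
[-2.44487204e-03  3.94593144e-01 -5.14370212e+01] 0.37583662209971685 617
[ 3.49516200e-03  3.88095274e-01 -3.52747093e+01] 0.37020174459482824 65
```

View pics/r.png

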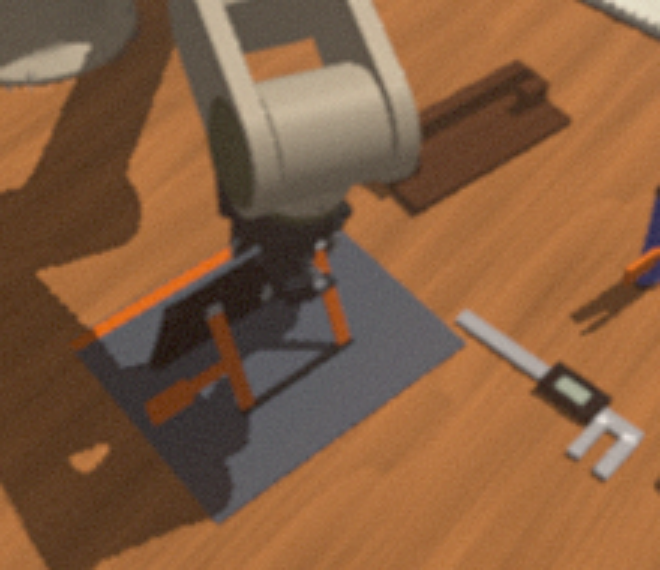

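{"method": "step_arm", "body": {"plan": [{"offset": [0, 0, -0.8], "rot": [0, 0, 0], "gripper": 4}, {"offset": [0, 0, -2], "rot": [0, 0, 0], "gripper": 4}, {"offset": [0, 0, -4], "rot": [0, 0, 0], "gripper": 4}, {"offset": [0, 0, -6.5], "rot": [0, 0, 0], "gripper": 4}, {"offset": [0, 0, -9], "rot": [0, 0, 0], "gripper": 4}, {"offset": [0, 0, -12], "rot": [0, 0, 0], "gripper": 4}, {"offset": [0, 0, -15], "rot": [0, 0, 0], "gripper": 4}, {"offset": [0, 0, -15], "rot": [0, 0, 0], "gripper": 4}]}}

```text
time_s: 13.25
eef_pos: [598.2, -196.6, 311.0]
ee_rot: [-0.139, 0.76, 0.624, -0.115]
force: [0.0, -0.1, 0.2]
grip_width: 0.463
grip_force: 0.0
```

```bash
python3 - <<'E'
from h import *
s,p,Rt=pose(); print(s["force"],p)
for nme in("side","scene","wrist"):
    c=capture(nme); P,o,d=cloud(c,s); q=P-Mc; X,Y,Z=q@em,q@nm,q[...,2]
    m=(Z>15)&(Z<137)&(abs(Y)<96)&(abs(X+43.5-.39*Z)<20)
    A=np.c_[Y[m],Z[m],np.ones(m.sum())]; y=X[m]
    for _ in range(3):
        k=np.linalg.lstsq(A,y,rcond=None)[0]; g=abs(A@k-y)<2.5; A,y=A[g],y[g]
    print(nme,k.round(4),len(y),"Y range",np.percentile(A[:,0],[.5,99.5]).round(1),"Zmax",A[:,1].max().round(1))
    f=(Z>3)&(Z<14)&(abs(Y)<75)&(X>20)&(X<80); print(" foot",f.sum(),np.median(X[f]) if f.any() else 0)
    t=(Z>126)&(Z<140)&(abs(Y)<110)&(abs(X)<40); print(" top",t.sum(),rect(np.c_[X[t],Y[t]]) if t.sum()>9 else 0)
E
```

```text
[ 0.02169873 -0.14569911  0.19068666] [ 598.23506986 -196.61888638  311.00894059]
side [-4.30000e-03  4.22900e-01 -5.28469e+01] 1122 Y range [-95.3  90.4] Zmax 136.5
 foot 112 49.90658753725019
 top 354 ((6.985396385192871, -3.1602630615234375), (17.3599853515625, 189.84869384765625), 0.21991926431655884)
scene [ 8.30000e-03  3.83800e-01 -3.49485e+01] 482 Y range [-95.3  85. ] Zmax 134.8
 foot 234 51.145519105376536
 top 313 ((8.935574531555176, -20.679275512695312), (16.084577560424805, 154.36712646484375), 0.3439694941043854)
wrist [-2.70000e-03 -9.85000e-02  2.73281e+01] 1930 Y range [-92.7  93.6] Zmax 137.0
 foot 6359 55.581775348282854
 top 4625 ((11.41628360748291, -0.4491424560546875), (189.6112823486328, 18.005220413208008), 89.9809341430664)
```

```bash
python3 -c "
from rig import *
print(finish_job())"
```

```text
the job is handed in; nothing more can be done
None
```

I snapped the leg open and set the tablet down in the middle of the mat. It stands by itself on its lower edge and the leg, square to the mat within measurement error, with the screen facing the orange stripe. The job is handed in after about 13 s of robot time.

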